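Shift the bench winder's gear lever through its H-gate

ROBOT

A 7-joint arm with a two-finger parallel gripper is mounted at the origin on the work surface. World frame = base frame: x ahead of the robot, y to its left, z up, the work surface at z = 0. Lengths are in m, angles in degrees, forces in N, time in s.
With the tool pointing down it reaches from about 0.425 to 0.875 m from the base axis. Payload 4.7 kg.
Tool frame: the origin (TCP) lies at the very end of the fingers, on their centre line; the grasp point (between the pads) lies 19 mm behind it; z points along the fingers, y is the direction in which the jaws open and shut (so a half turn about z gives the same grasp; the last joint's range is limited). The gripper opens to 87 mm and grips with 3 to 60 N. Pads are 19 mm wide; open, the fingers measure 117 mm over their backs; the gripper's body (75 mm by 190 mm) begins 51 mm behind the grasp point.
Start: joints at [76.553, 18.392, -4.016, 83.108, 1.295, 78.541, -3.26], TCP at [0.16, -0.63, 0.198] pointing down, gripper open.
Joint ranges: [-163.93, 163.93], [-17.29, 119.83], [-79.2, 71.16], [3.27, 140.29], [-89.18, 269.18], [5.43, 117.66], [-154.24, 154.24]. Speed limits (degrees/s): [147.25, 147.25, 180, 180, 180, 180, 180].

INTERFACE

Orientations are given as [roll, pitch, yaw] about the fixed x, y, z axes, in that order (R = Rz(yaw) Ry(pitch) Rx(roll)).
In Python, from cell import sensors, imaging, ticket gives the robot as it stands.
- The arm moves only by the tool carry_out, never from a script. Its argument "plan" is a list of rows, each an object of numbers: "fingers": the closure, from -1 (fully open) to 1 (shut); "dx", "dy", "dz": the shift along the tool's x, y, z normalised to -1 to 1, where 1 is 0.03 m; "rx", "ry", "rz": the turn, a rotation vector about the tool's x, y, z normalised to -1 to 1, where 1 is 10 degrees. A call has 1 to 12 rows; each row shifts and turns the commanded pose from where the row before left it, along the tool's axes as they then stand; what a row does not reach is not made up. A row lasts 1/8 s, in which the tool goes at most 62.5 mm and 10.7 degrees, less where a joint would pass 70% of its speed; a pose out of reach is approached as far as the arm can. A call with a number of a shift or a turn outside -1 to 1 is refused whole. A call with a gripper value outside its range is refused whole. The fingers move at their own pace and stop on an object; "force" is the grip in N (left out, the last holds). Time passes only in rows, so rows that do not move let the fingers close. It gives the time, the measured TCP pose, the force and the opening at its end, in the units of the state.
- sensors.get_obs(): the state, without advancing time (a new reading comes with each control period).
- imaging.read_camera(name): name is "side" or "top" or "wrist"; returns a dict with "color" (420x560x3 uint8, red, green, blue), "mtx" (3x3 intrinsics, pixels), "extrinsics" (4x4, takes a point from world to camera coordinates); the wrist camera has in their place "tool_from_camera" (4x4, takes a point from camera to tool coordinates, whose origin is the TCP and whose axes are the flange's). Camera axes: x right, y down, z forward; pixel columns grow to the right and rows downward; lengths in m; the calibration is good to about 2 mm. A picture is of the moment at which its call begins: read the wrist's pose just before it. There is no depth.
- ticket.sign_off(): hands the job in, once; it reports no verdict.
The state is a dict: "time_s": time; "qpos": joint angles; "joint_velocities": joint speeds; "effort": joint torques, N m; "tool_pos": TCP position; "tool_rot": TCP orientation; "force": force on the tool from outside, world axes, zero at the start; "wrist_torque": the same for the moment, N m; "grip_width": finger opening in m.
Only numpy, scipy, OpenCV 4.12 (cv2) and the standard library are available. Lean on these libraries where they do the work, as an engineer would, in place of code of your own. Each camera call takes 0.05 s, during which the arm holds its last target.

TASK

Put the bench winder into slow gear: with the tips or the outside of the fingers, push the black-topped gear lever from wherever it stands in the gate's left-hand channel to neutral, across, and fully home into the slot with the yellow dot, then take the hand clear. Only push the lever, never pinch it or force it hard, and leave the glass vase, tape roll, carton and cardboard tube standing where they are.

Things in the scene. Friction and masses are not known exactly. Their poses are not given: they have to be found in the camera images.
- winder: Bench winder, fixed, on a base plate; grey gearbox 210 x 180 mm with the gate plate on top, motor to its left (up to 140 mm high), wound roll 152 mm thick to its right (y -145 to -425 mm, up to 175 mm high). Origin on the bench under the gate's centre. Axes: x from the robot's side to the far side, y left, z up; turned up to 0.3 rad. Near, far, left, right follow these axes.
- gate (a point): Centre of the H-shaped gate on the plate's upper face, 127 mm above the bench; axes as the winder's. Left and right channels run along x at y = +20 and -20 mm; the shaft's centre line goes 22 mm to either side of x = 0. The neutral cross channel at x = 0 joins them. All are 19 mm wide (shaft 12 mm); steel tongues with rounded corners bar the way elsewhere.
- yellow (a point): Yellow dot, 17 mm wide, on the plate at the end of the far right slot (x +60, y -26 mm from the gate's centre): the slot to reach. Like dots mark the others: blue far left, white near left, red near right. Short black bars beside the gate mark neutral.
- knob (a point): Centre of the lever's black knob, a cylinder 34 mm wide, 50 mm tall along the lever, on a 12 mm steel shaft. The lever pivots on the gate's vertical axis, 83 mm below gate; the knob centre is 175 mm from the pivot: 92 mm above the plate when upright, up to 12 mm lower in a slot. Home in a slot it is 46 mm from the gate's centre in x and 42 mm in y. Its axes lean with the lever.
- foreaft (a joint): Lean of the lever along the winder's x, rad: 0 in neutral, +0.268 at the end of the far slots (blue, yellow), -0.268 at the end of the near slots (white, red); starts anywhere between. Knob offset in x is about 175 mm x its sine. No spring: the lever stays where it is left. About 5 N at the knob moves it.
- across (a joint): Lean of the lever along the winder's y, rad: about +0.245 in the left channel, where it starts, -0.245 in the right channel; stops at +-0.286. Knob offset in y is about 175 mm x its sine. No spring, about 5 N at the knob. The lever can cross only with foreaft within about 0.04 of 0 (a little more thanks to the rounded corners).
- vase: Clear glass vase, 155 mm high, up to 76 mm in diameter, loose on the bench to the left of the winder's motor; origin at the centre of its foot. Leave alone.
- tape: Roll of brown packing tape lying flat, 104 mm in diameter, 48 mm high, loose on the bench beyond the motor; origin at the centre of its underside. Leave alone.
- carton: Closed brown carton, 90 x 120 x 70 mm high, loose on the bench beyond the gearbox; origin at the centre of its underside. Leave alone.
- core: Empty cardboard tube standing on end, 60 mm in diameter, 120 mm high, loose on the bench beyond the winder's roll; origin at the centre of its lower end. Leave alone.

How it is judged:
By the outcome, as a careful person would: the job done as asked, in the order asked, and still so for the second after the job is handed in, with the robot touching nothing.
It also fails if it takes over 51 s, if anything falls off the work surface, if the arm or the gripper's body presses on something with over 40 N, if the wrist force passes 120 N, or if a joint passes its speed limit or range.

## Working session

There is one attempt and no reset: what is moved stays moved. The work goes in short steps, Python scripts to look and compute and a tool call to move; the robot and the scene stay as the last step left them, time stands still between calls to the robot, and variables do not carry over. Pictures are saved under pics/ and viewed, and the job is handed in when it is done.

Besides the shell and the picture viewer there is one more tool, called after "Call:" by a JSON object that holds its "fn" and its "kwargs", one argument or row to a line. carry_out: Moves the arm, as the interface text tells. Scaled input: -1 to 1 covers 0.03 m each way for a shift and 10 degrees each way for a turn. Its arguments: {"type":"object","properties":{"plan":{"type":"array"},"force":{"type":"number"}},"required":["plan"]}

```bash
mkdir -p pics; python3 - <<'E'
from cell import sensors, imaging
import cv2,numpy as np
o=sensors.get_obs();print(o)
for n in ("side","top","wrist"):
    d=imaging.read_camera(n); cv2.imwrite(f"pics/{n}0.png",d["color"][:,:,::-1])
    np.savez(f"pics/{n}0.npz",**d)
    print(n,[ (k,np.round(d[k],4).tolist()) for k in d if k!="color"])
E
```

```text
{'time_s': 0.0, 'qpos': array([76.55312895, 18.43812321, -4.01393368, 83.17664493,  1.29473024,
       78.53984469, -3.26041952]), 'joint_velocities': array([-0.05005806, -0.04036113,  0.03775239,  0.10207179, -0.03065468,
       -0.11639425,  0.04690268]), 'effort': array([ 2.57635120e-04, -4.91281378e+01, -4.03906172e-01, -3.12524414e+01,
       -6.40070345e-02,  4.38169297e-02,  1.76321860e-04]), 'tool_pos': array([ 0.1598346 , -0.62941438,  0.19725668]), 'tool_rot': array([-1.79890610e+02,  6.05638601e-03,  1.42546754e+01]), 'force': array([ 0.68992546,  0.36788283, -0.03172135]), 'wrist_torque': array([ 0.0021416 , -0.04964949,  0.00038776]), 'grip_width': 0.08716753074005086}
side [('mtx', [[527.115, 0.0, 287.2982], [0.0, 527.115, 209.072], [0.0, 0.0, 1.0]]), ('extrinsics', [[0.9932, -0.1151, 0.0165, -0.6219], [-0.0539, -0.5811, -0.8121, 0.242], [0.1031, 0.8057, -0.5833, 1.3111], [0.0, 0.0, 0.0, 1.0]])]
top [('mtx', [[463.657, 0.0, 285.3722], [0.0, 463.657, 209.0489], [0.0, 0.0, 1.0]]), ('extrinsics', [[0.0754, -0.9971, 0.0011, 0.0797], [-0.977, -0.0741, -0.2002, 0.6533], [0.1997, 0.0141, -0.9798, 1.1293], [0.0, 0.0, 0.0, 1.0]])]
wrist [('mtx', [[327.8701, 0.0, 278.5182], [0.0, 327.8701, 206.837], [0.0, 0.0, 1.0]]), ('tool_from_camera', [[0.0002, -0.9655, -0.2605, 0.0711], [1.0, 0.0005, -0.001, -0.0], [0.0011, -0.2605, 0.9655, -0.1867], [0.0, 0.0, 0.0, 1.0]])]
```

View pics/side0.png

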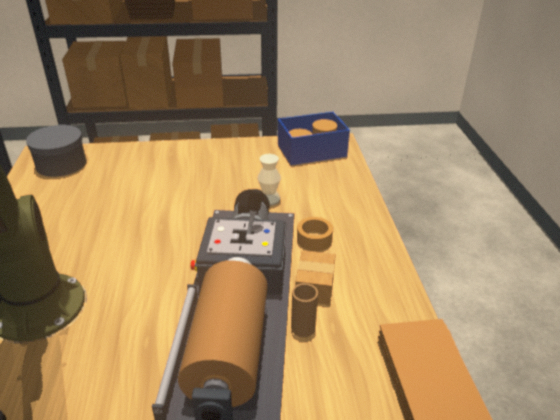

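View pics/top0.png

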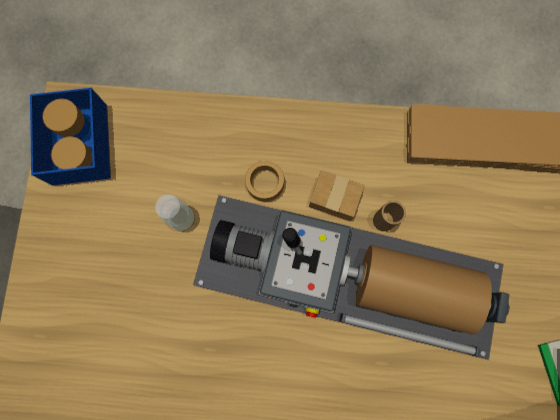

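```bash
cat > h.py <<'E'
import numpy as np,cv2
def ray(d,u,v):
    E=d["extrinsics"];K=d["mtx"];R=E[:3,:3];t=E[:3,3]
    return -R.T@t, R.T@np.linalg.inv(K)@np.array([u,v,1.])
def onplane(d,u,v,z):
    c,r=ray(d,u,v); return c+r*(z-c[2])/r[2]
def proj(d,p):
    E=d["extrinsics"];q=d["mtx"]@(E[:3,:3]@np.asarray(p)+E[:3,3]);return q[:2]/q[2]
def tri(d1,a,d2,b):
    c1,r1=ray(d1,*a);c2,r2=ray(d2,*b)
    s=np.linalg.lstsq(np.c_[r1,-r2],c2-c1,rcond=None)[0]
    p,q=c1+s[0]*r1,c2+s[1]*r2
    return (p+q)/2,np.linalg.norm(p-q)
E
python3 - <<'E'
import sys;sys.path.insert(0,'.')
from h import *
for n,(x0,y0,x1,y1) in (("top",(255,205,360,325)),("side",(185,180,310,280))):
    d=dict(np.load(f"pics/{n}0.npz"));im=d["color"];c=im[y0:y1,x0:x1]
    cv2.imwrite(f"pics/{n}0z.png",cv2.resize(c[:,:,::-1],None,fx=5,fy=5,interpolation=cv2.INTER_CUBIC))
    h=cv2.cvtColor(im,cv2.COLOR_RGB2HSV).astype(int);H,S,V=h[...,0],h[...,1],h[...,2]
    for k,m in dict(yellow=(H>24)&(H<35)&(S>190)&(V>140),blue=(H>105)&(H<130)&(S>130),red=((H<6)|(H>174))&(S>170)&(V>110)).items():
        m=m.astype(np.uint8); z=np.zeros_like(m); z[y0:y1,x0:x1]=m[y0:y1,x0:x1]
        N,L,st,ce=cv2.connectedComponentsWithStats(z)
        for i in range(1,N):
            if st[i,4]>6: print(n,k,st[i].tolist(),ce[i].round(1),onplane(d,*ce[i],.127).round(4))
E
```

```text
top yellow [319, 235, 7, 6, 29] [322.1 237.5] [0.5698 0.0343 0.127 ]
top yellow [307, 308, 11, 5, 31] [311.9 310.3] [0.3967 0.0478 0.127 ]
top blue [298, 230, 7, 6, 30] [301.  232.2] [0.5789 0.086  0.127 ]
top red [308, 284, 6, 6, 29] [310.6 286.3] [0.4517 0.0545 0.127 ]
top red [307, 312, 9, 5, 33] [310.8 314.2] [0.3876 0.0498 0.127 ]
side yellow [263, 242, 4, 3, 10] [264.5 243.2] [0.5707 0.0382 0.127 ]
side red [215, 240, 5, 3, 10] [217.1 241.1] [0.4524 0.0579 0.127 ]
side red [192, 261, 3, 6, 11] [192.5 263.5] [ 0.3934 -0.0213  0.127 ]
```

View pics/top0z.png

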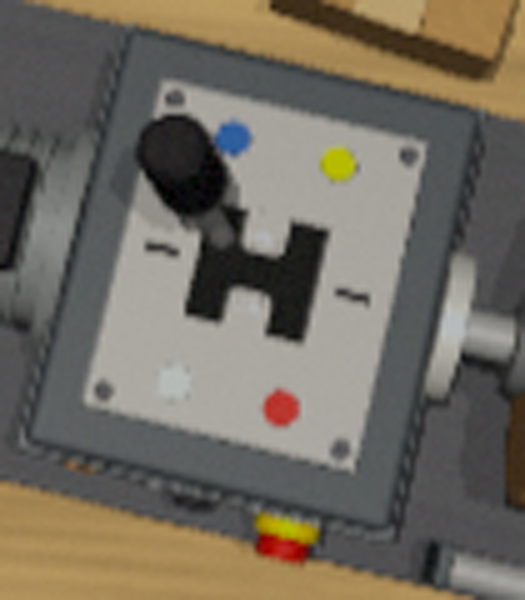

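View pics/side0z.png

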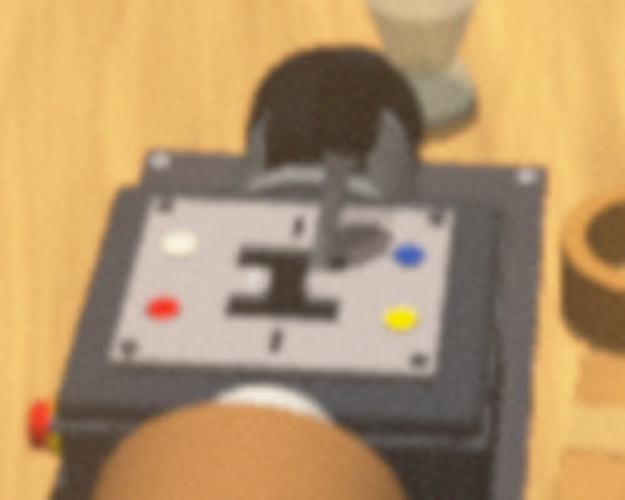

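```bash
cat >> h.py <<'E'
def gate():
    t=dict(np.load("pics/top0.npz"))
    px=dict(y=(322.1,237.5),b=(301.3,232.3),w=(289.6,281.4),r=(311,286.4))
    L=dict(y=(.06,-.026),b=(.06,.026),w=(-.06,.026),r=(-.06,-.026))
    P=np.array([onplane(t,*px[k],.127)[:2] for k in L]);Q=np.array([L[k] for k in L])
    pc,qc=P.mean(0),Q.mean(0);A,B=P-pc,Q-qc
    yaw=np.arctan2((B[:,0]*A[:,1]-B[:,1]*A[:,0]).sum(),(A*B).sum())
    R=np.array([[np.cos(yaw),-np.sin(yaw)],[np.sin(yaw),np.cos(yaw)]])
    return pc,yaw,R,A-(B@R.T)
from scipy.optimize import fsolve
def lever(d,px,l):
    g,yaw,R,_=gate()
    def pt(v):
        o=R@np.array(v)*l; return np.array([g[0]+o[0],g[1]+o[1],.044+l*np.sqrt(1-v[0]**2-v[1]**2)])
    s=fsolve(lambda v:proj(d,pt(v))-px,[.1,.2]);return np.arcsin(s),pt(s)
E
python3 - <<'E'
from h import *
np.set_printoptions(precision=4,suppress=True)
t=dict(np.load("pics/top0.npz"));s=dict(np.load("pics/side0.npz"))
g=gate();print(g[0],np.degrees(g[1]));print(g[3])
print(lever(t,(255+171/5,205+142/5),.2),lever(t,(255+168/5,205+140/5),.2))
for p in ((.16,-.63,.198),): print(proj(t,p))
G=lambda x,y,z:np.r_[g[0]+g[2]@np.array([x,y]),z]
print("side dot check",proj(s,G(.06,-.026,.127)),proj(s,G(-.06,-.026,.127)))
for n,p in dict(vase=((168,208),.155),tape=((265,180),.048),cart=((337,194),.07),core=((390,214),.12)).items():
    P=onplane(t,*p[0],p[1]);print(n,P,g[2].T@(P[:2]-g[0]))
E
```

```text
[0.5148 0.0695] -9.272595861836082
[[-0.0001  0.0002]
 [ 0.0004 -0.0002]
 [-0.0005  0.    ]
 [ 0.0001  0.    ]]
(array([0.1762, 0.2572]), array([0.5576, 0.114 , 0.2342])) (array([0.1794, 0.2649]), array([0.5585, 0.1154, 0.2337]))
[633.7886 452.894 ]
side dot check [264.3036 244.2491] [216.7406 242.2315]
vase [0.6087 0.4066 0.155 ] [0.0383 0.3479]
tape [0.7234 0.1889 0.048 ] [0.1866 0.1515]
cart [ 0.6943 -0.0014  0.07  ] [ 0.1886 -0.041 ]
core [ 0.6415 -0.1289  0.12  ] [ 0.157  -0.1754]
```

Call:
{"fn": "carry_out", "kwargs": {
  "plan": [
    {"dz": -1,"fingers": 1},
    {"dz": -1,"fingers": 1},
    {"dz": -1,"fingers": 1},
    {"dz": -1,"fingers": 1},
    {"rz": -0.95,"dz": -0.5,"fingers": 1},
    {"rz": -0.95,"fingers": 1},
    {"rz": -0.95,"fingers": 1},
    {"rz": -0.95,"fingers": 1},
    {"rz": -0.95,"fingers": 1},
    {"rz": -0.95,"fingers": 1},
    {"rz": -0.95,"fingers": 1},
    {"fingers": 1}
  ],
  "force": 10
}}

```text
validation failed for argument at $.pl...
```

```bash
cat >> h.py <<'E'
def where():
    from cell import sensors
    o=sensors.get_obs();g,yaw,R,_=gate();w=R.T@(o["tool_pos"][:2]-g)
    print("t",round(o["time_s"],2),"winder mm",(w*1000).round(1),"z",(o["tool_pos"][2]*1000).round(1),"rot",o["tool_rot"].round(2),"F winder",(R.T@o["force"][:2]).round(1),o["force"][2].round(1),"grip",round(o["grip_width"],4))
    return o
E
python3 -c "
from h import *
o=where();print(o['tool_pos'],o['qpos'])"
```

```text
t 0.15 winder mm [-237.7 -747.1] z 197.5 rot [-1.7992e+02  1.0000e-02  1.4260e+01] F winder [ 0.9 -0.2] -0.5 grip 0.0869
[ 0.15989391 -0.62956678  0.1974935 ] [76.55268728 18.43059867 -4.01550869 83.15936983  1.29579977 78.53895816
 -3.26090778]
```

Call:
{"fn": "carry_out", "kwargs": {
  "plan": [
    {"dx": 0,"dy": 0,"dz": -1,"rx": 0,"ry": 0,"rz": 0,"fingers": 1}
  ],
  "force": 10
}}

```text
time_s: 0.28
tool_pos: [0.1594, -0.6281, 0.2253]
tool_rot: [-179.6, 0.0, 14.3]
force: [-0.2, -0.4, -0.9]
grip_width: 0.0825
```

Call:
{"fn": "carry_out", "kwargs": {
  "plan": [
    {"dx": 0,"dy": 0,"dz": -1,"rx": 0,"ry": 0,"rz": 0,"fingers": 1},
    {"dx": 0,"dy": 0,"dz": -1,"rx": 0,"ry": 0,"rz": 0,"fingers": 1},
    {"dx": 0,"dy": 0,"dz": -1,"rx": 0,"ry": 0,"rz": 0,"fingers": 1},
    {"dx": 0,"dy": 0,"dz": -0.5,"rx": 0,"ry": 0,"rz": -0.95,"fingers": 1},
    {"dx": 0,"dy": 0,"dz": 0,"rx": 0,"ry": 0,"rz": -0.95,"fingers": 1},
    {"dx": 0,"dy": 0,"dz": 0,"rx": 0,"ry": 0,"rz": -0.95,"fingers": 1},
    {"dx": 0,"dy": 0,"dz": 0,"rx": 0,"ry": 0,"rz": -0.95,"fingers": 1},
    {"dx": 0,"dy": 0,"dz": 0,"rx": 0,"ry": 0,"rz": -0.95,"fingers": 1},
    {"dx": 0,"dy": 0,"dz": 0,"rx": 0,"ry": 0,"rz": -0.95,"fingers": 1},
    {"dx": 0,"dy": 0,"dz": 0,"rx": 0,"ry": 0,"rz": -0.95,"fingers": 1},
    {"dx": 0,"dy": 0,"dz": 0,"rx": 0,"ry": 0,"rz": 0,"fingers": 1}
  ]
}}

```text
time_s: 1.65
tool_pos: [0.1599, -0.6299, 0.3329]
tool_rot: [-180.0, -0.0, 80.7]
force: [-0.7, -0.5, 0.0]
grip_width: 0.0002
```

```bash
python3 -c "
from h import *
o=where();print(o['tool_pos'],o['qpos'])"
```

```text
t 1.65 winder mm [-237.6 -747.4] z 332.9 rot [-1.7999e+02 -4.0000e-02  8.0650e+01] F winder [-0.6 -0.6] 0.0 grip 0.0002
[ 0.15994635 -0.62988441  0.33292846] [ 82.04722139  17.58790944 -11.73203375  69.28315756   3.5215709
  93.50838376  61.71559855]
```

Call:
{"fn": "carry_out", "kwargs": {
  "plan": [
    {"dx": 1,"dy": 0.4,"dz": 0,"rx": 0,"ry": 0,"rz": 0,"fingers": 1},
    {"dx": 1,"dy": 0.4,"dz": 0,"rx": 0,"ry": 0,"rz": 0,"fingers": 1},
    {"dx": 1,"dy": 0.4,"dz": 0,"rx": 0,"ry": 0,"rz": 0,"fingers": 1},
    {"dx": 1,"dy": 0.4,"dz": 0,"rx": 0,"ry": 0,"rz": 0,"fingers": 1},
    {"dx": 1,"dy": 0.4,"dz": 0,"rx": 0,"ry": 0,"rz": 0,"fingers": 1},
    {"dx": 1,"dy": 0.4,"dz": 0,"rx": 0,"ry": 0,"rz": 0,"fingers": 1},
    {"dx": 1,"dy": 0.4,"dz": 0,"rx": 0,"ry": 0,"rz": 0,"fingers": 1},
    {"dx": 1,"dy": 0.4,"dz": 0,"rx": 0,"ry": 0,"rz": 0,"fingers": 1},
    {"dx": 1,"dy": 0.4,"dz": 0,"rx": 0,"ry": 0,"rz": 0,"fingers": 1},
    {"dx": 1,"dy": 0.4,"dz": 0,"rx": 0,"ry": 0,"rz": 0,"fingers": 1},
    {"dx": 1,"dy": 0.4,"dz": 0,"rx": 0,"ry": 0,"rz": 0,"fingers": 1},
    {"dx": 1,"dy": 0.4,"dz": 0,"rx": 0,"ry": 0,"rz": 0,"fingers": 1}
  ]
}}

```text
time_s: 3.15
tool_pos: [0.3604, -0.2967, 0.3334]
tool_rot: [180.0, 0.0, 80.6]
force: [0.8, 0.4, 0.1]
grip_width: 0.0005
```

```bash
python3 -c "
from h import *
o=where();print(o['tool_pos'],o['qpos'])"
```

```text
t 3.15 winder mm [ -93.4 -386.3] z 333.4 rot [1.7999e+02 1.0000e-02 8.0550e+01] F winder [0.7 0.5] 0.1 grip 0.0005
[ 0.36042848 -0.29674549  0.33336446] [ 66.28270141  -5.39389334 -27.43628453  93.60903913  -2.47655691
  91.16747244  29.45116962]
```

Call:
{"fn": "carry_out", "kwargs": {
  "plan": [
    {"dx": 1,"dy": 0.4,"dz": 0,"rx": 0,"ry": 0,"rz": 0,"fingers": 1},
    {"dx": 1,"dy": 0.4,"dz": 0,"rx": 0,"ry": 0,"rz": 0,"fingers": 1},
    {"dx": 1,"dy": 0.4,"dz": 0,"rx": 0,"ry": 0,"rz": 0,"fingers": 1},
    {"dx": 1,"dy": 0.4,"dz": 0,"rx": 0,"ry": 0,"rz": 0,"fingers": 1},
    {"dx": 1,"dy": 0.4,"dz": 0,"rx": 0,"ry": 0,"rz": 0,"fingers": 1},
    {"dx": 1,"dy": 0.4,"dz": 0,"rx": 0,"ry": 0,"rz": 0,"fingers": 1},
    {"dx": 1,"dy": 0.4,"dz": 0,"rx": 0,"ry": 0,"rz": 0,"fingers": 1},
    {"dx": 1,"dy": 0.4,"dz": 0,"rx": 0,"ry": 0,"rz": 0,"fingers": 1},
    {"dx": 1,"dy": 0.4,"dz": 0,"rx": 0,"ry": 0,"rz": 0,"fingers": 1},
    {"dx": 1,"dy": 0.4,"dz": 0,"rx": 0,"ry": 0,"rz": 0,"fingers": 1},
    {"dx": 1,"dy": 0.4,"dz": 0,"rx": 0,"ry": 0,"rz": 0,"fingers": 1},
    {"dx": 1,"dy": 0.4,"dz": 0,"rx": 0,"ry": 0,"rz": 0,"fingers": 1}
  ]
}}

```text
time_s: 4.65
tool_pos: [0.5604, 0.0351, 0.3333]
tool_rot: [180.0, 0.0, 80.5]
force: [-0.5, -0.9, 0.1]
grip_width: 0.0003
```

Call:
{"fn": "carry_out", "kwargs": {
  "plan": [
    {"dx": 1,"dy": 0.5,"dz": 0,"rx": 0,"ry": 0,"rz": 0,"fingers": 1},
    {"dx": 1,"dy": 0.4,"dz": 0,"rx": 0,"ry": 0,"rz": 0,"fingers": 1},
    {"dx": 0.3,"dy": 0,"dz": 0,"rx": 0,"ry": 0,"rz": 0,"fingers": 1},
    {"dx": 0,"dy": 0,"dz": 0,"rx": 0,"ry": 0,"rz": 0,"fingers": 1}
  ]
}}

```text
time_s: 5.15
tool_pos: [0.5972, 0.0985, 0.3332]
tool_rot: [-180.0, 0.0, 80.8]
force: [0.1, -0.0, 0.0]
grip_width: 0.0004
```

```bash
cat > snap.py <<'E'
import sys
from h import *
from cell import imaging
o=where();print(o['tool_pos'],o['qpos'].round(1))
g,yaw,R,_=gate();k=sys.argv[1]
c,r=(308,250),(60,60)
out=[]
for n,(x0,y0,x1,y1) in (("top",(250,190,370,320)),("side",(175,120,315,280)),("wrist",(0,0,560,420))):
    if n=="wrist" and len(sys.argv)<3: continue
    d=imaging.read_camera(n);np.savez(f"pics/{n}{k}.npz",**d)
    im=d["color"][y0:y1,x0:x1,::-1]; out.append(cv2.resize(im,(400,int(400*(y1-y0)/(x1-x0))),interpolation=cv2.INTER_CUBIC))
H=max(i.shape[0] for i in out[:2])
f=np.zeros((H,800,3),np.uint8)
for i,a in enumerate(out[:2]): f[:a.shape[0],400*i:400*i+400]=a
cv2.imwrite(f"pics/s{k}.png",f)
if len(out)>2: cv2.imwrite(f"pics/w{k}.png",out[2])
E
python3 snap.py 1 w
```

```text
t 5.15 winder mm [76.6 41.9] z 333.2 rot [-1.7997e+02  3.0000e-02  8.0750e+01] F winder [0.1 0. ] 0.0 grip 0.0004
[0.59720353 0.09851048 0.33321432] [ 29.8  18.3 -54.6  75.1  14.9  94.  -31.6]
```

View pics/s1.png

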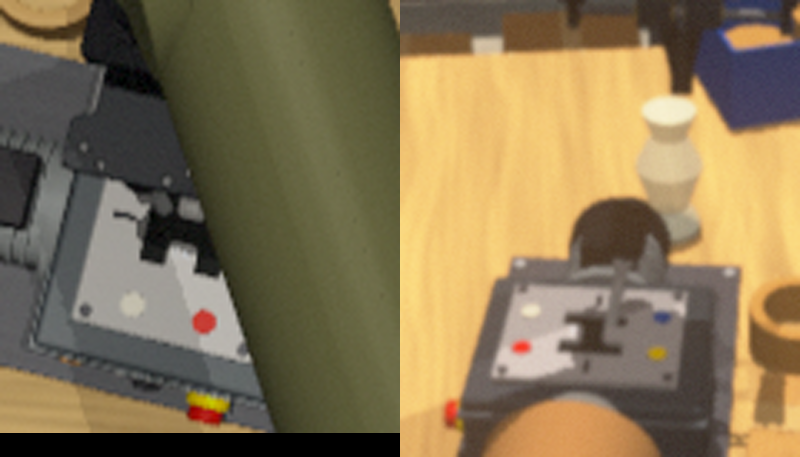

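View pics/w1.png

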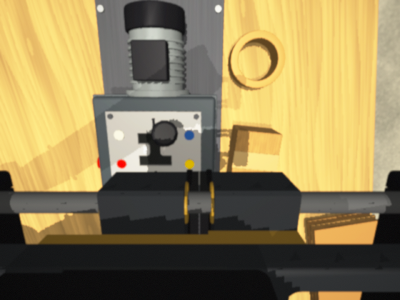

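```bash
python3 - <<'E'
from h import *
d=np.load("pics/wrist1.npz");T=d["tool_from_camera"];K=d["mtx"];C=np.linalg.inv(T)
def pj(p): q=K@(C[:3,:3]@np.array(p)+C[:3,3]);return (q[:2]/q[2]).round(0)
for p in ((0,0,0),(0,.015,0),(0,-.015,0),(.0095,.015,0),(.0095,0,-.04),(.0095,.015,-.07)):print(p,pj(p))
im=d["color"][:,:,::-1]
s=np.load("pics/side1.npz")["color"][:,:,::-1]
cv2.imwrite("pics/c1.png",np.hstack([cv2.resize(im[180:360,160:400],(400,300),interpolation=cv2.INTER_CUBIC),cv2.resize(s,(400,300))]))
E
```

```text
(0, 0, 0) [278. 240.]
(0, 0.015, 0) [303. 240.]
(0, -0.015, 0) [254. 240.]
(0.0095, 0.015, 0) [304. 225.]
(0.0095, 0, -0.04) [278. 251.]
(0.0095, 0.015, -0.07) [317. 281.]
```

View pics/c1.png

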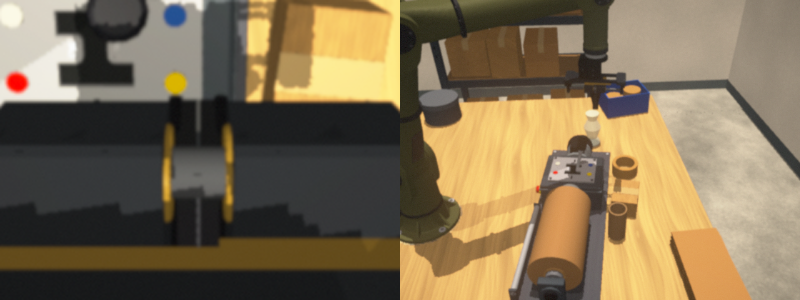

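Call:
{"fn": "carry_out", "kwargs": {
  "plan": [
    {"dx": 0,"dy": 0.2,"dz": 1,"rx": 0,"ry": 0,"rz": 0,"fingers": 1},
    {"dx": 0,"dy": 0,"dz": 1,"rx": 0,"ry": 0,"rz": 0,"fingers": 1},
    {"dx": 0,"dy": 0,"dz": 1,"rx": 0,"ry": 0,"rz": 0,"fingers": 1},
    {"dx": 0,"dy": 0,"dz": 1,"rx": 0,"ry": 0,"rz": 0,"fingers": 1},
    {"dx": 0,"dy": 0,"dz": 0.1,"rx": 0,"ry": 0,"rz": 0,"fingers": 1},
    {"dx": 0,"dy": 0,"dz": 0,"rx": 0,"ry": 0,"rz": 0,"fingers": 1}
  ]
}}

```text
time_s: 6.05
tool_pos: [0.604, 0.0964, 0.2114]
tool_rot: [179.9, 0.0, 80.7]
force: [0.1, 0.4, 0.8]
grip_width: 0.0003
```

```bash
python3 snap.py 2 w
```

```text
t 6.05 winder mm [83.7 41. ] z 211.4 rot [1.7993e+02 1.0000e-02 8.0670e+01] F winder [0.  0.4] 0.8 grip 0.0003
[0.60403313 0.0964285  0.21139233] [ 30.6  20.9 -53.6  86.5  17.   81.1 -33.2]
```

View pics/s2.png

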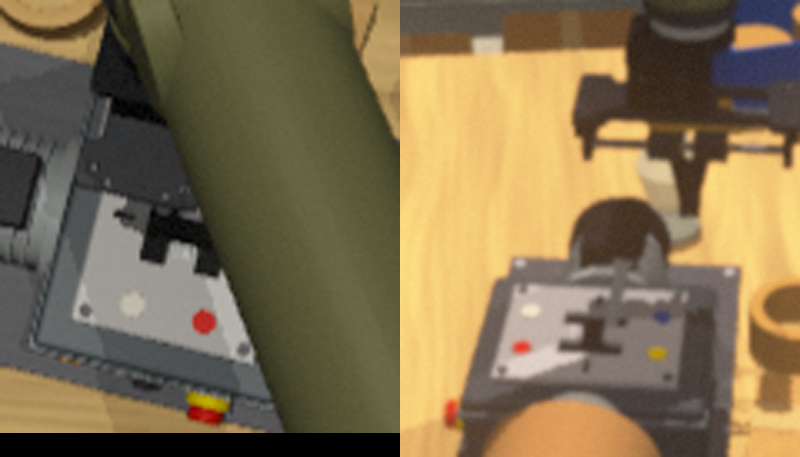

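View pics/w2.png

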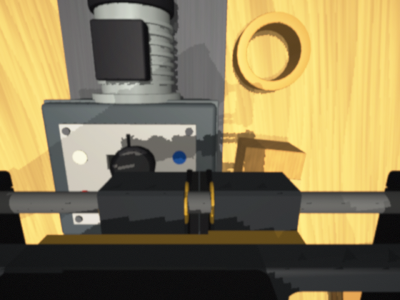

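Call:
{"fn": "carry_out", "kwargs": {
  "plan": [
    {"dx": 0.1,"dy": -0.3,"dz": 0,"rx": 0,"ry": 0,"rz": 0,"fingers": 1},
    {"dx": 0,"dy": -0.3,"dz": 0,"rx": 0,"ry": 0,"rz": 0,"fingers": 1},
    {"dx": 0,"dy": -0.2,"dz": 0,"rx": 0,"ry": 0,"rz": 0,"fingers": 1},
    {"dx": 0,"dy": -0.2,"dz": 0,"rx": 0,"ry": 0,"rz": 0,"fingers": 1},
    {"dx": 0,"dy": -0.2,"dz": 0,"rx": 0,"ry": 0,"rz": 0,"fingers": 1},
    {"dx": 0,"dy": -0.2,"dz": 0,"rx": 0,"ry": 0,"rz": 0,"fingers": 1}
  ]
}}

```text
time_s: 6.95
tool_pos: [0.5655, 0.1067, 0.2125]
tool_rot: [179.6, -0.1, 80.7]
force: [6.0, 0.3, 8.4]
grip_width: 0.0009
```

```bash
python3 snap.py 3 w
```

```text
t 6.95 winder mm [44.  44.9] z 212.5 rot [ 1.7958e+02 -9.0000e-02  8.0690e+01] F winder [5.9 1.2] 8.4 grip 0.0009
[0.56549156 0.10670774 0.21245994] [ 33.7  15.4 -55.4  91.8  13.   79.2 -32.5]
```

View pics/w3.png

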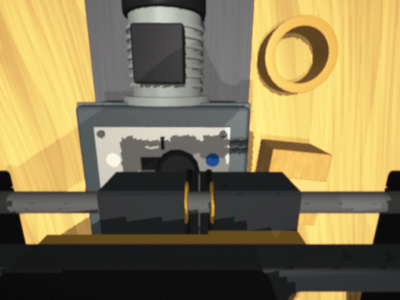

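View pics/s3.png

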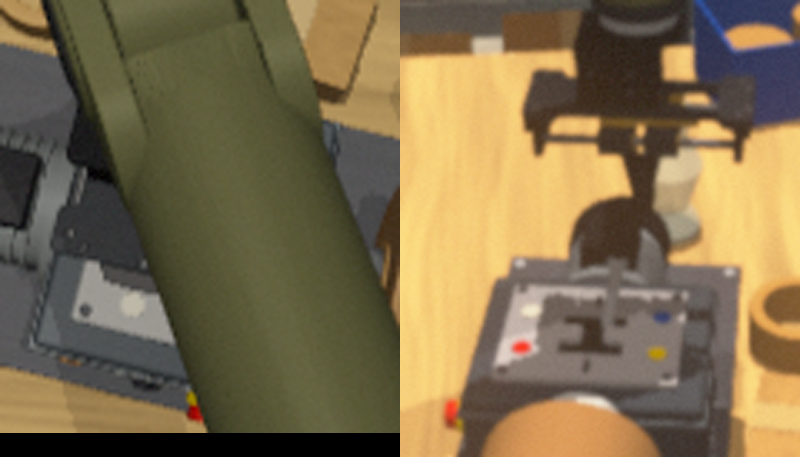

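Call:
{"fn": "carry_out", "kwargs": {
  "plan": [
    {"dx": 0,"dy": -0.15,"dz": 0,"rx": 0,"ry": 0,"rz": 0,"fingers": 1},
    {"dx": 0,"dy": -0.15,"dz": 0,"rx": 0,"ry": 0,"rz": 0,"fingers": 1},
    {"dx": 0,"dy": -0.13,"dz": 0,"rx": 0,"ry": 0,"rz": 0,"fingers": 1},
    {"dx": 0,"dy": 0,"dz": 0,"rx": 0,"ry": 0,"rz": 0,"fingers": 1}
  ]
}}

```text
time_s: 7.6
tool_pos: [0.5535, 0.1094, 0.214]
tool_rot: [179.5, -0.1, 80.7]
force: [4.8, -0.7, 12.6]
grip_width: 0.0
```

```bash
python3 snap.py 4 w; python3 - <<'E'
from h import *
s=dict(np.load("pics/side4.npz"));im=s["color"][195:260,205:290,::-1]
g,yaw,R,_=gate();f=8
z=cv2.resize(im,None,fx=f,fy=f,interpolation=cv2.INTER_CUBIC)
def P(x,y,zz): 
    p=proj(s,np.r_[g+R@np.array([x,y]),zz]); return tuple(int(v) for v in ((p-[205,195]+.5)*f))
for fa,c in ((0,(0,255,0)),(.05,(0,255,255)),(-.05,(255,0,255))):
    d=lambda l:(l*np.sin(fa),l*np.sin(.245),.044+l*np.cos(np.hypot(fa,.245)))
    cv2.line(z,P(*d(.085)),P(*d(.15)),c,1)
cv2.imwrite("pics/z4.png",z)
E
```

```text
t 7.6 winder mm [31.7 45.7] z 214.0 rot [ 1.7946e+02 -1.2000e-01  8.0720e+01] F winder [4.8 0.1] 12.6 grip 0.0
[0.55346865 0.10941929 0.21403017] [ 34.7  13.5 -56.   93.3  11.5  78.8 -32. ]
```

View pics/z4.png

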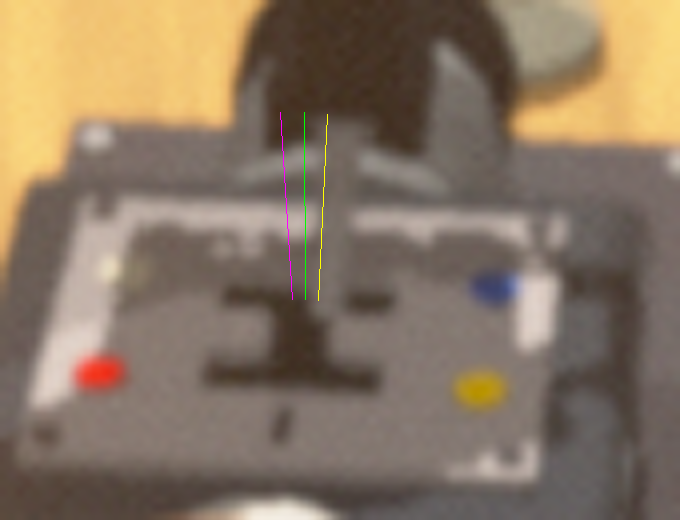

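View pics/w4.png

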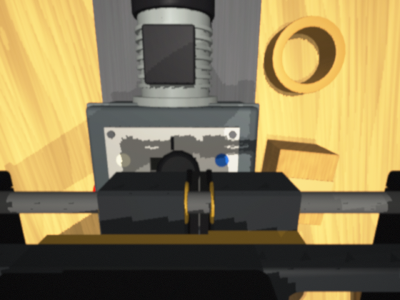

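```bash
python3 - <<'E'
from h import *
s=dict(np.load("pics/side4.npz"));x0,y0=215,150
im=s["color"][y0:y0+70,x0:x0+70,::-1]
g,yaw,R,_=gate();f=8
z=cv2.resize(im,None,fx=f,fy=f,interpolation=cv2.INTER_CUBIC)
z=np.clip((z/255.)**.45*255,0,255).astype(np.uint8)
p=lambda q:tuple(int(v) for v in ((proj(s,q)-[x0,y0]+.5)*f))
for d,c in ((0,(0,0,255)),(.019,(0,255,0)),(.05,(255,0,0))):
    cv2.drawMarker(z,p([.5535,.1094,.214+d]),c,0,14,1)
cv2.imwrite("pics/z4b.png",z)
w=np.load("pics/wrist4.npz")["color"][190:330,190:340,::-1]
w=cv2.resize(w,None,fx=4,fy=4,interpolation=cv2.INTER_CUBIC);w=np.clip((w/255.)**.5*255,0,255).astype(np.uint8);cv2.imwrite("pics/w4b.png",w)
E
```

```text
(no output)
```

View pics/z4b.png

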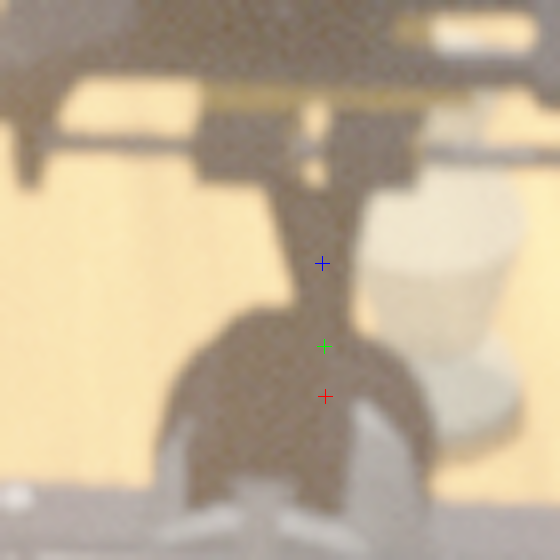

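View pics/w4b.png

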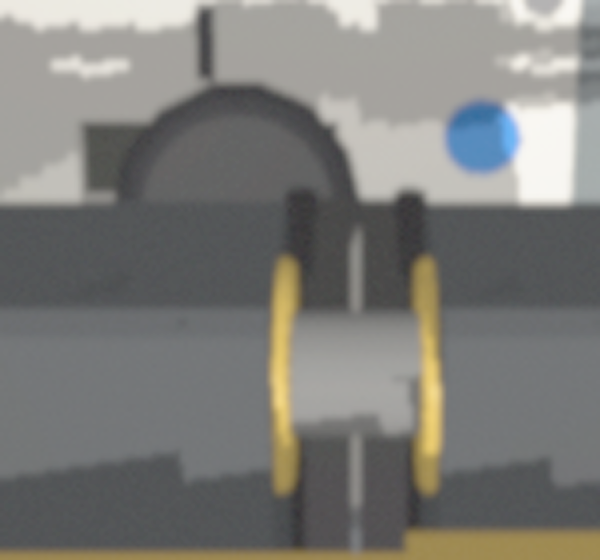

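```bash
python3 - <<'E'
from h import *
out=[]
for k,tp in ((1,[.5972,.0985,.3332]),(2,[.6040,.0964,.2114])):
    s=dict(np.load(f"pics/side{k}.npz"));print(k,proj(s,tp),proj(s,np.add(tp,[0,0,.019])))
    c=proj(s,tp).astype(int);x0,y0=c[0]-25,c[1]-35
    z=cv2.resize(s["color"][y0:y0+50,x0:x0+50,::-1],None,fx=8,fy=8,interpolation=cv2.INTER_CUBIC)
    for d,cl in ((0,(0,0,255)),(.019,(0,255,0))):
        cv2.drawMarker(z,tuple(int(v) for v in (proj(s,np.add(tp,[0,0,d]))-[x0,y0]+.5)*8),cl,0,14,1)
    out.append(z)
cv2.imwrite("pics/tips.png",np.hstack(out))
E
```

```text
1 [272.80318935 159.61072451] [272.80653675 152.64668955]
2 [275.54952348 201.82762457] [275.5758106 195.5895091]
```

View pics/tips.png

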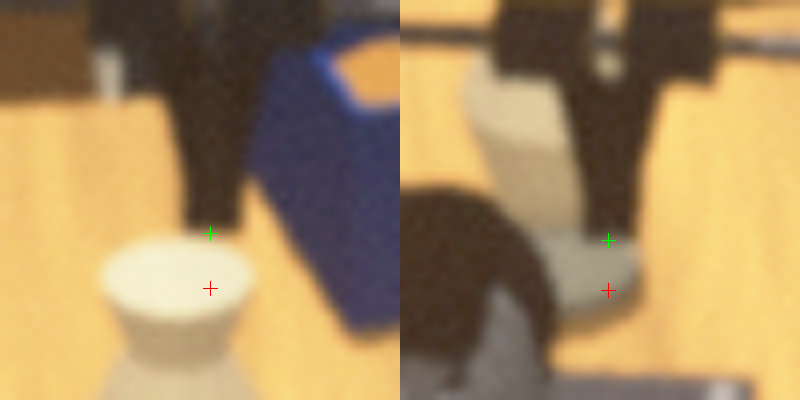

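Call:
{"fn": "carry_out", "kwargs": {
  "plan": [
    {"dx": 0,"dy": 0,"dz": -0.4,"rx": 0,"ry": 0,"rz": 0,"fingers": 1},
    {"dx": 0,"dy": 0.6,"dz": 0,"rx": 0,"ry": 0,"rz": 0,"fingers": 1},
    {"dx": 0,"dy": 0.6,"dz": 0,"rx": 0,"ry": 0,"rz": 0,"fingers": 1},
    {"dx": 0,"dy": 0,"dz": 0.6,"rx": 0,"ry": 0,"rz": 0,"fingers": 1},
    {"dx": 0,"dy": 0,"dz": 0.6,"rx": 0,"ry": 0,"rz": 0,"fingers": 1},
    {"dx": 0,"dy": 0,"dz": 0,"rx": 0,"ry": 0,"rz": 0,"fingers": 1}
  ]
}}

```text
time_s: 8.5
tool_pos: [0.583, 0.1029, 0.1837]
tool_rot: [-179.7, 0.1, 80.8]
force: [0.1, -0.8, 0.0]
grip_width: 0.0004
```

```bash
python3 snap.py 5 w; python3 - <<'E'
from h import *
s=dict(np.load("pics/side5.npz"));x0,y0=205,170
z=cv2.resize(s["color"][y0:y0+80,x0:x0+90,::-1],None,fx=5,fy=5,interpolation=cv2.INTER_CUBIC);z=np.clip((z/255.)**.6*255,0,255).astype(np.uint8)
w=np.load("pics/wrist5.npz")["color"][170:310,190:310,::-1]
w=cv2.resize(w,(343,400),interpolation=cv2.INTER_CUBIC);cv2.imwrite("pics/c5.png",np.hstack([z,w]))
E
```

```text
t 8.5 winder mm [61.9 44. ] z 183.7 rot [-1.7974e+02  1.0000e-01  8.0800e+01] F winder [ 0.2 -0.8] 0.0 grip 0.0004
[0.58302373 0.10287866 0.18373127] [ 31.6  19.6 -54.3  91.2  16.1  77.8 -33.8]
```

View pics/c5.png

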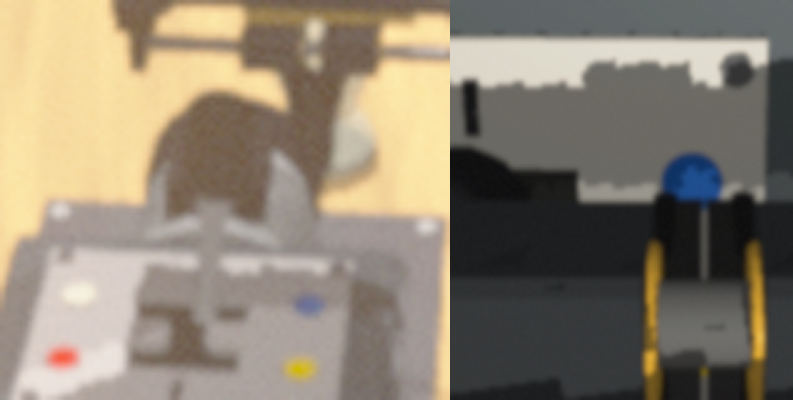

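Call:
{"fn": "carry_out", "kwargs": {
  "plan": [
    {"dx": 0,"dy": -0.25,"dz": 0,"rx": 0,"ry": 0,"rz": 0,"fingers": 1},
    {"dx": 0,"dy": -0.2,"dz": 0,"rx": 0,"ry": 0,"rz": 0,"fingers": 1},
    {"dx": 0,"dy": -0.2,"dz": 0,"rx": 0,"ry": 0,"rz": 0,"fingers": 1},
    {"dx": 0,"dy": -0.2,"dz": 0,"rx": 0,"ry": 0,"rz": 0,"fingers": 1},
    {"dx": 0,"dy": -0.15,"dz": 0,"rx": 0,"ry": 0,"rz": 0,"fingers": 1},
    {"dx": 0,"dy": -0.1,"dz": 0,"rx": 0,"ry": 0,"rz": 0,"fingers": 1},
    {"dx": 0,"dy": 0,"dz": 0,"rx": 0,"ry": 0,"rz": 0,"fingers": 1}
  ]
}}

```text
time_s: 9.52
tool_pos: [0.5537, 0.1087, 0.1873]
tool_rot: [179.9, -0.0, 80.7]
force: [3.8, 0.9, 5.8]
grip_width: 0.0005
```

```bash
cat > crop.py <<'E'
import sys
from h import *
k=sys.argv[1]; ac=float(sys.argv[2]); fas=[float(v) for v in sys.argv[3:]]
s=dict(np.load(f"pics/side{k}.npz"));x0,y0=205,170
z=cv2.resize(s["color"][y0:y0+80,x0:x0+90,::-1],None,fx=5,fy=5,interpolation=cv2.INTER_CUBIC);z=np.clip((z/255.)**.6*255,0,255).astype(np.uint8)
g,yaw,R,_=gate()
def P(x,y,zz):
    p=proj(s,np.r_[g+R@np.array([x,y]),zz]); return tuple(int(v) for v in ((p-[x0,y0]+.5)*5))
for fa,c in zip(fas,((0,255,0),(0,255,255),(255,0,255))):
    d=lambda l:(l*np.sin(fa),l*np.sin(ac),.044+l*np.cos(np.hypot(fa,ac)))
    cv2.line(z,P(*d(.085)),P(*d(.15)),c,1)
w=np.load(f"pics/wrist{k}.npz")["color"][170:310,190:310,::-1]
w=cv2.resize(w,(343,400),interpolation=cv2.INTER_CUBIC);w=np.clip((w/255.)**.6*255,0,255).astype(np.uint8);cv2.imwrite(f"pics/c{k}.png",np.hstack([z,w]))
E
python3 snap.py 6 w; python3 crop.py 6 .245 0 .04
```

```text
t 9.53 winder mm [32. 45.] z 187.3 rot [ 1.7987e+02 -3.0000e-02  8.0750e+01] F winder [3.6 1.5] 5.8 grip 0.0005
[0.55366641 0.10873896 0.1872977 ] [ 34.3  15.1 -55.8  95.1  12.8  76.5 -32.9]
```

View pics/c6.png

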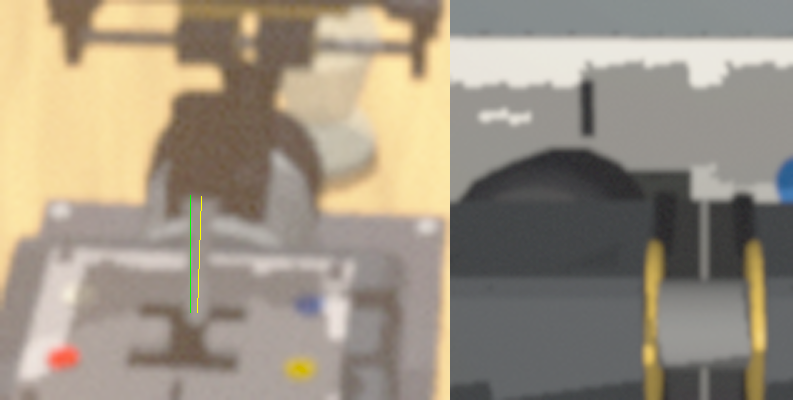

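Call:
{"fn": "carry_out", "kwargs": {
  "plan": [
    {"dx": 0,"dy": -0.12,"dz": 0,"rx": 0,"ry": 0,"rz": 0,"fingers": 1},
    {"dx": 0,"dy": -0.1,"dz": 0,"rx": 0,"ry": 0,"rz": 0,"fingers": 1},
    {"dx": 0,"dy": 0,"dz": 0,"rx": 0,"ry": 0,"rz": 0,"fingers": 1}
  ]
}}

```text
time_s: 10.05
tool_pos: [0.5468, 0.1097, 0.1868]
tool_rot: [179.9, -0.0, 80.8]
force: [4.2, -0.7, 5.2]
grip_width: 0.0006
```

```bash
python3 snap.py 7 w; python3 crop.py 7 .245 0 .04
```

```text
t 10.05 winder mm [25.  44.8] z 186.8 rot [ 1.7995e+02 -1.0000e-02  8.0750e+01] F winder [ 4.2 -0. ] 5.2 grip 0.0006
[0.54675178 0.10966143 0.18680757] [ 34.8  14.1 -56.1  96.   12.1  76.3 -32.6]
```

View pics/c7.png

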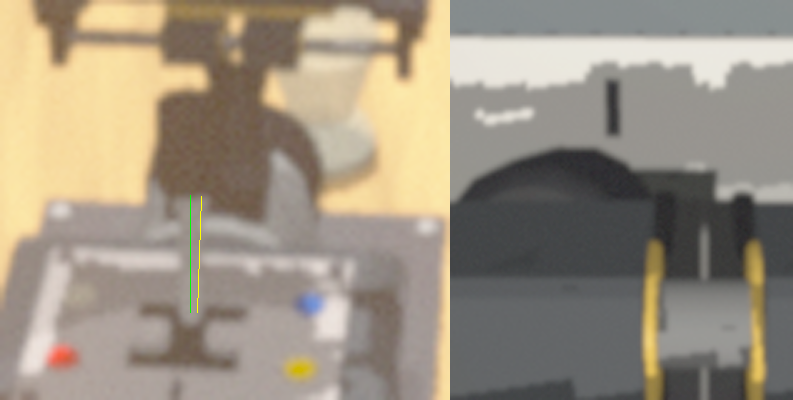

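Call:
{"fn": "carry_out", "kwargs": {
  "plan": [
    {"dx": 0,"dy": 0.7,"dz": 0,"rx": 0,"ry": 0,"rz": 0,"fingers": 1},
    {"dx": 0.5,"dy": 0,"dz": 0,"rx": 0,"ry": 0,"rz": 0,"fingers": 1},
    {"dx": 0.6,"dy": 0,"dz": 0,"rx": 0,"ry": 0,"rz": 0,"fingers": 1},
    {"dx": 0.5,"dy": 0,"dz": 0,"rx": 0,"ry": 0,"rz": 0,"fingers": 1},
    {"dx": 0,"dy": -0.6,"dz": 0,"rx": 0,"ry": 0,"rz": 0,"fingers": 1},
    {"dx": 0,"dy": -0.5,"dz": 0,"rx": 0,"ry": 0,"rz": 0,"fingers": 1},
    {"dx": 0,"dy": -0.34,"dz": 0,"rx": 0,"ry": 0,"rz": 0,"fingers": 1},
    {"dx": 0,"dy": 0,"dz": 0,"rx": 0,"ry": 0,"rz": 0,"fingers": 1}
  ]
}}

```text
time_s: 11.2
tool_pos: [0.5315, 0.1604, 0.1865]
tool_rot: [180.0, 0.1, 80.8]
force: [0.3, -0.3, 0.6]
grip_width: 0.0005
```

```bash
python3 snap.py 8 w; python3 crop.py 8 .245 0 .04
```

```text
t 11.2 winder mm [ 1.8 92.4] z 186.5 rot [1.7996e+02 7.0000e-02 8.0770e+01] F winder [ 0.3 -0.3] 0.6 grip 0.0005
[0.5315442  0.16038486 0.18649997] [ 30.6  14.2 -57.5  96.2  12.4  76.3 -38.3]
```

View pics/c8.png

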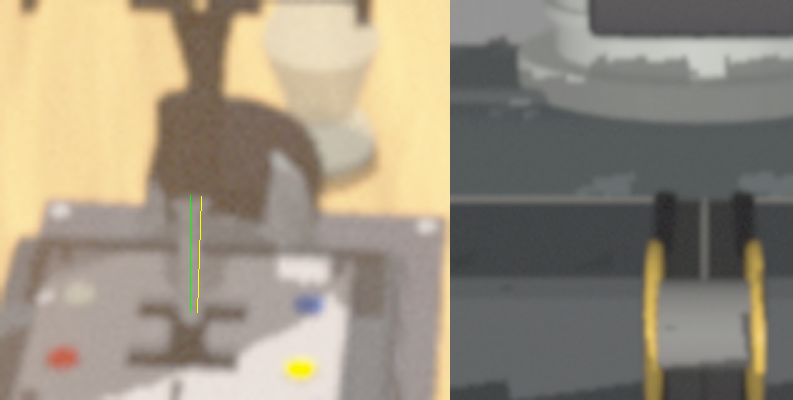

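View pics/w8.png

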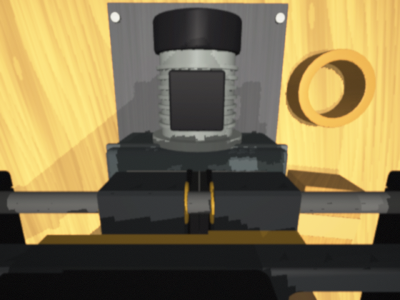

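Call:
{"fn": "carry_out", "kwargs": {
  "plan": [
    {"dx": -0.3,"dy": 0,"dz": 0,"rx": 0,"ry": 0,"rz": 0,"fingers": 1},
    {"dx": -0.25,"dy": 0,"dz": 0,"rx": 0,"ry": 0,"rz": 0,"fingers": 1},
    {"dx": -0.25,"dy": 0,"dz": 0,"rx": 0,"ry": 0,"rz": 0,"fingers": 1},
    {"dx": -0.25,"dy": 0,"dz": 0,"rx": 0,"ry": 0,"rz": 0,"fingers": 1},
    {"dx": -0.25,"dy": 0,"dz": 0,"rx": 0,"ry": 0,"rz": 0,"fingers": 1}
  ]
}}

```text
time_s: 11.98
tool_pos: [0.5265, 0.1245, 0.1877]
tool_rot: [179.9, -0.3, 80.8]
force: [0.5, 6.3, 5.1]
grip_width: 0.0007
```

Call:
{"fn": "carry_out", "kwargs": {
  "plan": [
    {"dx": -0.2,"dy": 0,"dz": 0,"rx": 0,"ry": 0,"rz": 0,"fingers": 1},
    {"dx": -0.2,"dy": 0,"dz": 0,"rx": 0,"ry": 0,"rz": 0,"fingers": 1}
  ]
}}

```text
time_s: 12.22
tool_pos: [0.5245, 0.1122, 0.1875]
tool_rot: [179.9, -0.2, 80.8]
force: [0.9, 5.5, 3.1]
grip_width: 0.0008
```

```bash
python3 snap.py 9 w; python3 crop.py 9 .12 0 .04
```

```text
t 12.22 winder mm [ 2.7 43.7] z 187.5 rot [179.9   -0.2   80.83] F winder [-0.   5.6] 3.1 grip 0.0008
[0.52452317 0.1121746  0.18748813] [ 37.   10.5 -57.   98.8   8.9  75.4 -31. ]
```

View pics/c9.png

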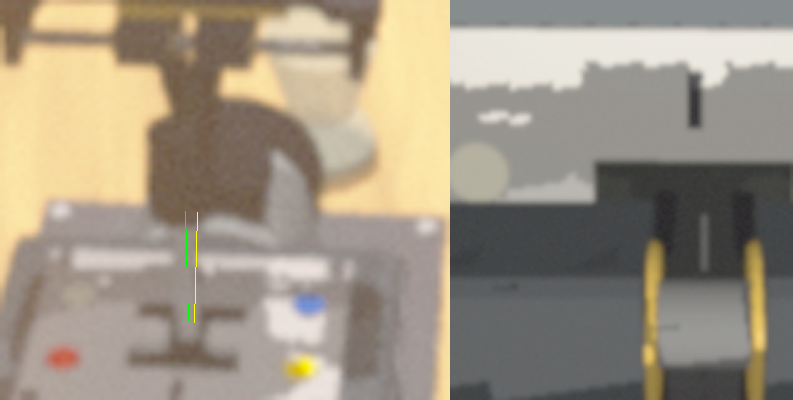

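Call:
{"fn": "carry_out", "kwargs": {
  "plan": [
    {"dx": -0.2,"dy": 0,"dz": 0,"rx": 0,"ry": 0,"rz": 0,"fingers": 1},
    {"dx": -0.2,"dy": 0,"dz": 0,"rx": 0,"ry": 0,"rz": 0,"fingers": 1},
    {"dx": -0.2,"dy": 0,"dz": 0,"rx": 0,"ry": 0,"rz": 0,"fingers": 1},
    {"dx": -0.2,"dy": 0,"dz": 0,"rx": 0,"ry": 0,"rz": 0,"fingers": 1}
  ]
}}

```text
time_s: 12.88
tool_pos: [0.5201, 0.0866, 0.1865]
tool_rot: [180.0, -0.0, 80.8]
force: [0.2, 5.1, 4.4]
grip_width: 0.0002
```

Call:
{"fn": "carry_out", "kwargs": {
  "plan": [
    {"dx": -0.2,"dy": 0,"dz": 0,"rx": 0,"ry": 0,"rz": 0,"fingers": 1},
    {"dx": -0.2,"dy": 0,"dz": 0,"rx": 0,"ry": 0,"rz": 0,"fingers": 1},
    {"dx": -0.2,"dy": 0,"dz": 0,"rx": 0,"ry": 0,"rz": 0,"fingers": 1},
    {"dx": -0.2,"dy": 0,"dz": 0,"rx": 0,"ry": 0,"rz": 0,"fingers": 1}
  ]
}}

```text
time_s: 13.38
tool_pos: [0.5159, 0.0621, 0.1858]
tool_rot: [-180.0, 0.0, 80.7]
force: [1.1, 4.2, 0.4]
grip_width: 0.0007
```

```bash
python3 snap.py 10 w; python3 crop.py 10 -.22 0 .04
```

```text
t 13.38 winder mm [ 2.3 -7.1] z 185.8 rot [-1.7997e+02  2.0000e-02  8.0740e+01] F winder [0.4 4.3] 0.4 grip 0.0007
[0.51593047 0.06209304 0.18581939] [ 42.2   7.4 -55.4 100.9   6.3  75.  -23.9]
```

View pics/c10.png

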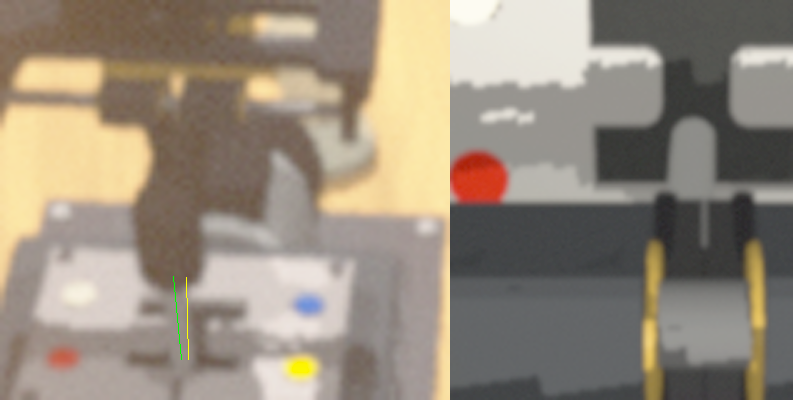

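View pics/s10.png

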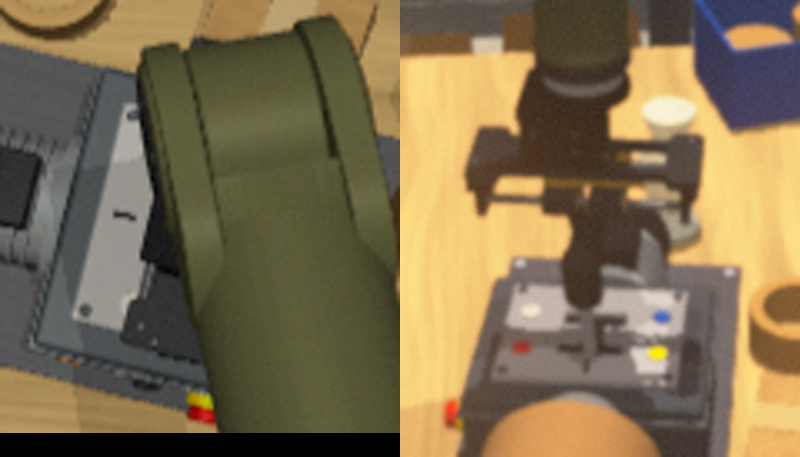

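Call:
{"fn": "carry_out", "kwargs": {
  "plan": [
    {"dx": -0.12,"dy": 0,"dz": 0,"rx": 0,"ry": 0,"rz": 0,"fingers": 1},
    {"dx": -0.1,"dy": 0,"dz": 0,"rx": 0,"ry": 0,"rz": 0,"fingers": 1}
  ]
}}

```text
time_s: 13.78
tool_pos: [0.5148, 0.0564, 0.1858]
tool_rot: [-179.9, -0.0, 80.8]
force: [-0.0, 4.3, -2.4]
grip_width: 0.0005
```

```bash
python3 snap.py 11 w; python3 crop.py 11 -.245 0 .04
```

```text
t 13.78 winder mm [  2.1 -12.9] z 185.8 rot [-1.7995e+02 -1.0000e-02  8.0780e+01] F winder [-0.7  4.2] -2.4 grip 0.0005
[0.51478144 0.05637216 0.18582836] [ 42.9   7.1 -55.2 101.2   6.   74.9 -22.9]
```

View pics/c11.png

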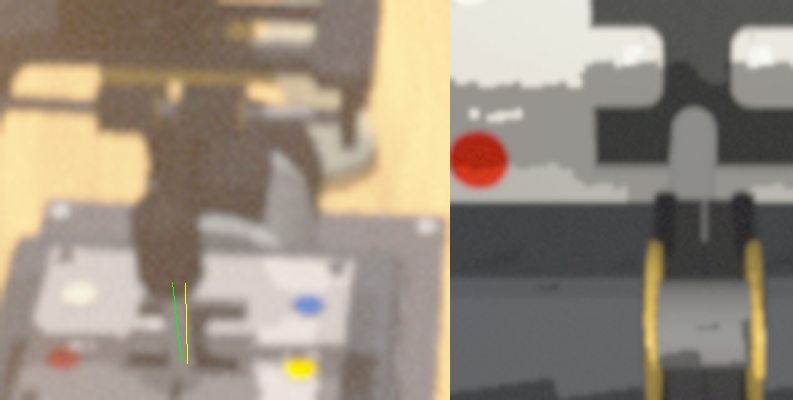

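Call:
{"fn": "carry_out", "kwargs": {
  "plan": [
    {"dx": 0.7,"dy": 0,"dz": 0,"rx": 0,"ry": 0,"rz": 0,"fingers": 1},
    {"dx": 0,"dy": -0.6,"dz": 0,"rx": 0,"ry": 0,"rz": 0,"fingers": 1},
    {"dx": 0,"dy": -0.6,"dz": 0,"rx": 0,"ry": 0,"rz": 0,"fingers": 1},
    {"dx": 0,"dy": -0.5,"dz": 0,"rx": 0,"ry": 0,"rz": 0,"fingers": 1},
    {"dx": -0.6,"dy": 0,"dz": 0,"rx": 0,"ry": 0,"rz": 0,"fingers": 1},
    {"dx": -0.6,"dy": 0,"dz": 0,"rx": 0,"ry": 0,"rz": 0,"fingers": 1},
    {"dx": -0.45,"dy": 0,"dz": 0,"rx": 0,"ry": 0,"rz": 0,"fingers": 1},
    {"dx": 0,"dy": 0,"dz": 0,"rx": 0,"ry": 0,"rz": 0,"fingers": 1}
  ]
}}

```text
time_s: 14.92
tool_pos: [0.4602, 0.0345, 0.1864]
tool_rot: [-180.0, 0.1, 80.6]
force: [0.3, 0.3, -0.4]
grip_width: 0.0004
```

```bash
python3 snap.py 12 w; python3 crop.py 12 -.245 0 .04
```

```text
t 14.93 winder mm [-48.3 -43.3] z 186.4 rot [-1.80e+02  8.00e-02  8.06e+01] F winder [0.3 0.3] -0.4 grip 0.0004
[0.46016559 0.03448809 0.18635405] [ 47.6  -4.1 -52.3 108.1  -3.3  74.5 -13.1]
```

View pics/c12.png

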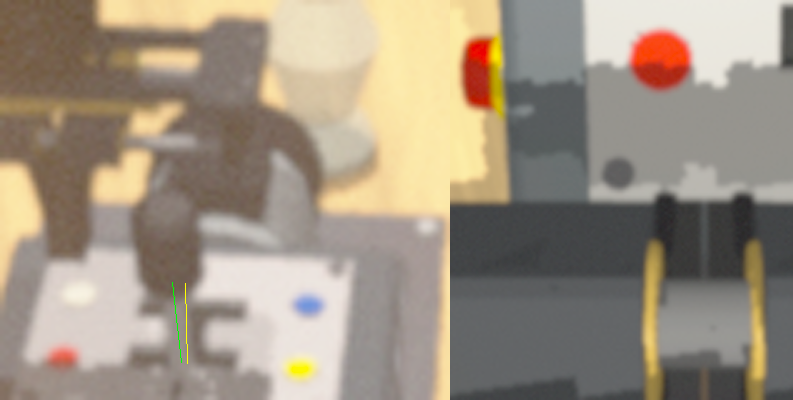

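View pics/w12.png

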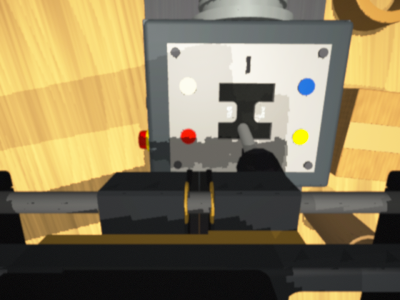

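Call:
{"fn": "carry_out", "kwargs": {
  "plan": [
    {"dx": 0,"dy": 0.4,"dz": 0,"rx": 0,"ry": 0,"rz": 0,"fingers": 1},
    {"dx": 0,"dy": 0.25,"dz": 0,"rx": 0,"ry": 0,"rz": 0,"fingers": 1},
    {"dx": 0,"dy": 0.2,"dz": 0,"rx": 0,"ry": 0,"rz": 0,"fingers": 1},
    {"dx": 0,"dy": 0.2,"dz": 0,"rx": 0,"ry": 0,"rz": 0,"fingers": 1}
  ]
}}

```text
time_s: 15.58
tool_pos: [0.491, 0.0315, 0.1867]
tool_rot: [-179.9, 0.0, 80.8]
force: [-4.5, -0.6, 5.0]
grip_width: 0.0005
```

Call:
{"fn": "carry_out", "kwargs": {
  "plan": [
    {"dx": 0,"dy": 0.2,"dz": 0,"rx": 0,"ry": 0,"rz": 0,"fingers": 1},
    {"dx": 0,"dy": 0.2,"dz": 0,"rx": 0,"ry": 0,"rz": 0,"fingers": 1}
  ]
}}

```text
time_s: 15.82
tool_pos: [0.503, 0.0296, 0.1864]
tool_rot: [-179.9, 0.0, 80.8]
force: [-4.5, 1.1, 5.1]
grip_width: 0.0005
```

```bash
python3 snap.py 13 w; python3 crop.py 13 -.245 0.08 .12
```

```text
t 15.82 winder mm [ -5.3 -41.2] z 186.4 rot [-1.7992e+02  1.0000e-02  8.0780e+01] F winder [-4.6  0.4] 5.1 grip 0.0005
[0.50295454 0.02962047 0.18638927] [ 45.8   4.3 -53.8 102.9   3.6  74.7 -18.1]
```

View pics/c13.png

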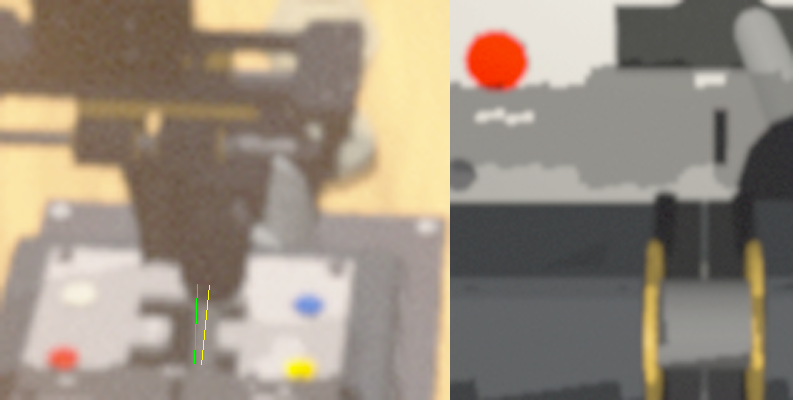

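View pics/w13.png

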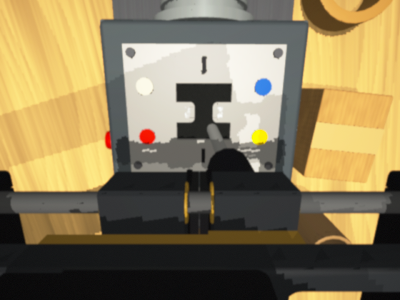

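Call:
{"fn": "carry_out", "kwargs": {
  "plan": [
    {"dx": 0,"dy": 0.2,"dz": 0,"rx": 0,"ry": 0,"rz": 0,"fingers": 1},
    {"dx": 0,"dy": 0.2,"dz": 0,"rx": 0,"ry": 0,"rz": 0,"fingers": 1},
    {"dx": 0,"dy": 0.15,"dz": 0,"rx": 0,"ry": 0,"rz": 0,"fingers": 1}
  ]
}}

```text
time_s: 16.35
tool_pos: [0.5192, 0.0269, 0.1856]
tool_rot: [-179.9, -0.0, 80.8]
force: [-4.9, 1.8, -1.1]
grip_width: 0.0007
```

Call:
{"fn": "carry_out", "kwargs": {
  "plan": [
    {"dx": 0,"dy": 0.1,"dz": 0,"rx": 0,"ry": 0,"rz": 0,"fingers": 1}
  ]
}}

```text
time_s: 16.48
tool_pos: [0.5221, 0.0264, 0.1856]
tool_rot: [-179.9, -0.0, 80.8]
force: [-3.9, 1.5, -1.9]
grip_width: 0.0006
```

Call:
{"fn": "carry_out", "kwargs": {
  "plan": [
    {"dx": 0,"dy": 0.1,"dz": 0,"rx": 0,"ry": 0,"rz": 0,"fingers": 1}
  ]
}}

```text
time_s: 16.6
tool_pos: [0.5251, 0.0257, 0.1858]
tool_rot: [-179.9, 0.0, 80.8]
force: [-4.0, 1.7, -3.6]
grip_width: 0.0003
```

```bash
python3 snap.py 14 w; python3 crop.py 14 -.245 .22 .268
```

```text
t 16.6 winder mm [ 17.2 -41.5] z 185.8 rot [-179.93    0.     80.76] F winder [-4.2  1. ] -3.6 grip 0.0003
[0.52514478 0.02572548 0.18583338] [ 44.2   8.3 -53.7 100.2   6.9  75.1 -20.2]
```

View pics/c14.png

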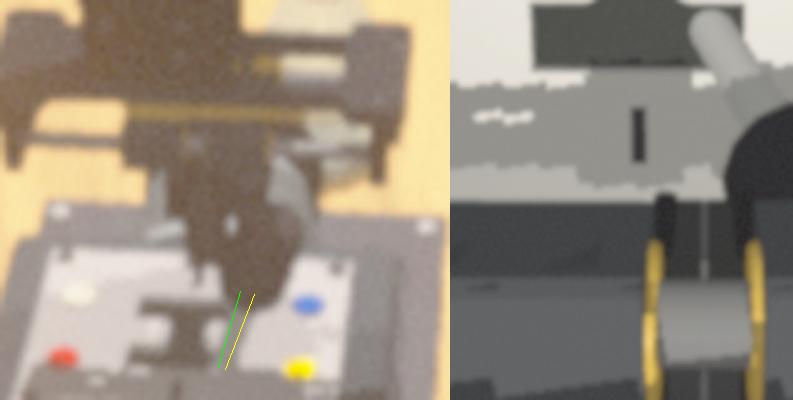

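View pics/w14.png

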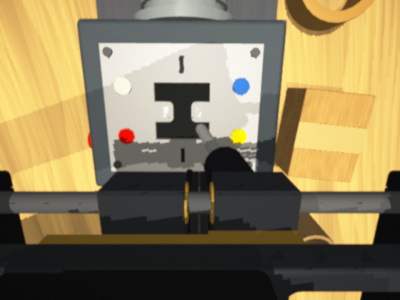

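Call:
{"fn": "carry_out", "kwargs": {
  "plan": [
    {"dx": 0,"dy": 0.08,"dz": 0,"rx": 0,"ry": 0,"rz": 0,"fingers": 1},
    {"dx": 0,"dy": 0,"dz": 0,"rx": 0,"ry": 0,"rz": 0,"fingers": 1}
  ]
}}

```text
time_s: 17.0
tool_pos: [0.5279, 0.0251, 0.1864]
tool_rot: [180.0, 0.0, 80.7]
force: [-3.1, 0.2, -1.7]
grip_width: 0.0008
```

Call:
{"fn": "carry_out", "kwargs": {
  "plan": [
    {"dx": 0,"dy": 0.07,"dz": 0,"rx": 0,"ry": 0,"rz": 0,"fingers": 1},
    {"dx": 0,"dy": 0,"dz": 0,"rx": 0,"ry": 0,"rz": 0,"fingers": 1}
  ]
}}

```text
time_s: 17.25
tool_pos: [0.5283, 0.0252, 0.1861]
tool_rot: [-179.8, 0.0, 80.8]
force: [-8.6, 1.2, 0.9]
grip_width: 0.0008
```

Call:
{"fn": "carry_out", "kwargs": {
  "plan": [
    {"dx": 0,"dy": 0.07,"dz": 0,"rx": 0,"ry": 0,"rz": 0,"fingers": 1},
    {"dx": 0,"dy": 0,"dz": 0,"rx": 0,"ry": 0,"rz": 0,"fingers": 1}
  ]
}}

```text
time_s: 17.5
tool_pos: [0.5288, 0.0251, 0.1859]
tool_rot: [-179.6, 0.1, 80.8]
force: [-12.3, 0.3, 3.3]
grip_width: 0.0008
```

```bash
python3 snap.py 15 w; python3 crop.py 15 -.245 .22 .268
```

```text
t 17.5 winder mm [ 20.9 -41.5] z 185.9 rot [-1.7959e+02  9.0000e-02  8.0790e+01] F winder [-12.2  -1.7] 3.3 grip 0.0008
[0.528751  0.025102  0.1859215] [ 43.7   9.3 -53.6  99.4   7.7  75.6 -20.7]
```

View pics/c15.png

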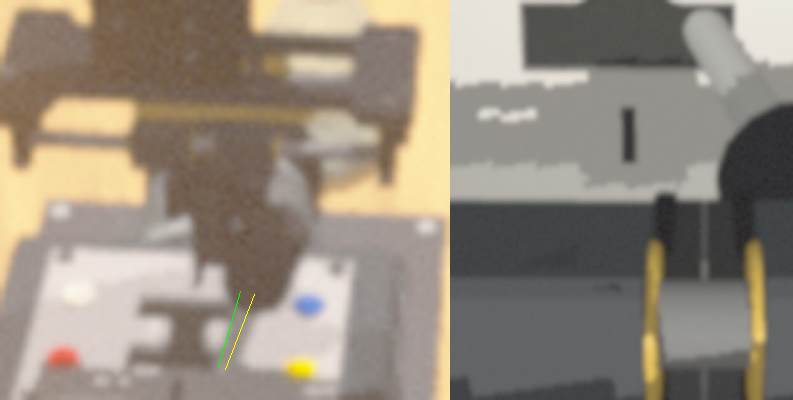

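Call:
{"fn": "carry_out", "kwargs": {
  "plan": [
    {"dx": 0,"dy": -0.4,"dz": 0,"rx": 0,"ry": 0,"rz": 0,"fingers": 1},
    {"dx": 0,"dy": -0.8,"dz": 0,"rx": 0,"ry": 0,"rz": 0,"fingers": 1},
    {"dx": 0,"dy": -0.2,"dz": -0.6,"rx": 0,"ry": 0,"rz": 0,"fingers": 1},
    {"dx": 0,"dy": 0,"dz": -1,"rx": 0,"ry": 0,"rz": 0,"fingers": 1},
    {"dx": 0,"dy": 0,"dz": -1,"rx": 0,"ry": 0,"rz": 0,"fingers": 1},
    {"dx": 0,"dy": 0,"dz": -1,"rx": 0,"ry": 0,"rz": 0,"fingers": 1},
    {"dx": 0,"dy": 0,"dz": -1,"rx": 0,"ry": 0,"rz": 0,"fingers": 1},
    {"dx": 0,"dy": 0,"dz": -1,"rx": 0,"ry": 0,"rz": 0,"fingers": 1}
  ]
}}

```text
time_s: 18.65
tool_pos: [0.492, 0.0309, 0.3576]
tool_rot: [179.7, 0.0, 80.7]
force: [1.1, 0.0, 0.2]
grip_width: 0.0004
```

Call:
{"fn": "carry_out", "kwargs": {
  "plan": [
    {"dx": -1,"dy": 0,"dz": 0,"rx": 0,"ry": 0,"rz": 0,"fingers": 1},
    {"dx": -1,"dy": 0,"dz": 0,"rx": 0,"ry": 0,"rz": 0,"fingers": 1},
    {"dx": -1,"dy": 0,"dz": 0,"rx": 0,"ry": 0,"rz": 0,"fingers": 1},
    {"dx": -1,"dy": 0,"dz": 0,"rx": 0,"ry": 0,"rz": 0,"fingers": 1},
    {"dx": -1,"dy": 0,"dz": 0,"rx": 0,"ry": 0,"rz": 0,"fingers": 1},
    {"dx": -1,"dy": 0,"dz": 0,"rx": 0,"ry": 0,"rz": 0,"fingers": 1},
    {"dx": -1,"dy": 0,"dz": 0,"rx": 0,"ry": 0,"rz": 0,"fingers": 1},
    {"dx": -1,"dy": 0,"dz": 0,"rx": 0,"ry": 0,"rz": 0,"fingers": 1},
    {"dx": 0,"dy": 0,"dz": 0,"rx": 0,"ry": 0,"rz": 0,"fingers": 1}
  ]
}}

```text
time_s: 19.77
tool_pos: [0.452, -0.2092, 0.3559]
tool_rot: [179.8, 0.1, 80.4]
force: [0.7, -1.2, -1.4]
grip_width: 0.0002
```

```bash
python3 snap.py 16 w; python3 crop.py 16 -.245 .22 .268; python3 -c "
import numpy as np,cv2
cv2.imwrite('pics/t16.png',np.load('pics/top16.npz')['color'][:,:,::-1])"
```

```text
t 19.77 winder mm [ -17.1 -285.2] z 355.9 rot [1.7981e+02 1.1000e-01 8.0440e+01] F winder [ 0.9 -1.1] -1.4 grip 0.0002
[ 0.45203919 -0.20921011  0.35586513] [ 60.5  -1.  -37.8  87.3  -0.5  93.3  13.1]
```

View pics/c16.png

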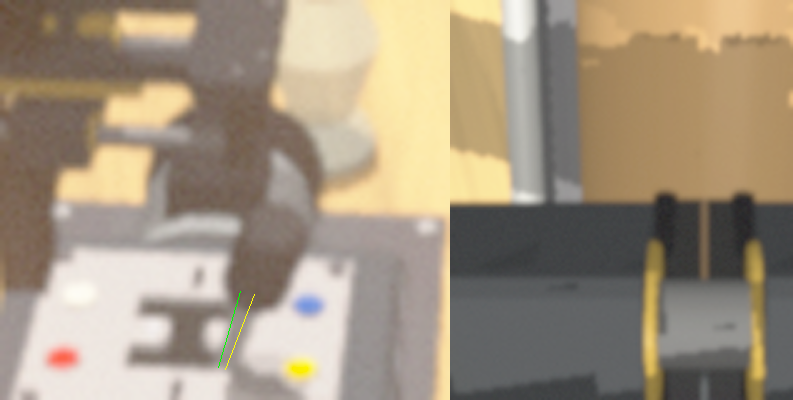

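View pics/t16.png

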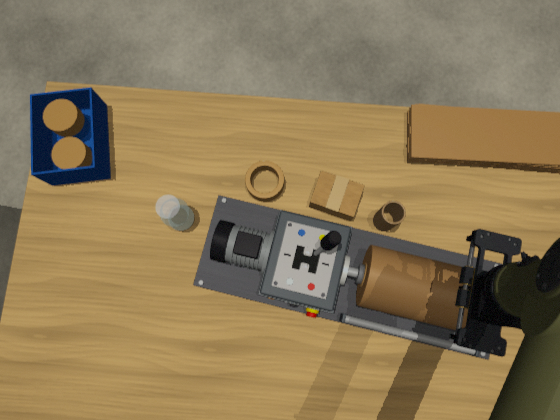

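View pics/s16.png

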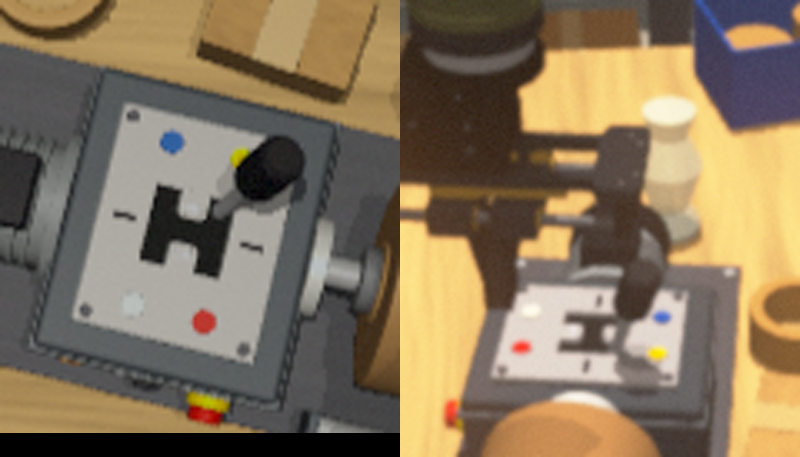

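```bash
python3 - <<'E'
from h import *
t=dict(np.load("pics/top16.npz"));a=dict(np.load("pics/top0.npz"))
for px in ((334.9,238),(335.5,237)):print(lever(t,px,.2))
d=cv2.absdiff(t["color"],a["color"]).max(2)
for n,(x0,y0,x1,y1) in dict(vase=(150,185,200,240),tape=(240,155,290,205),carton=(305,165,368,220),core=(368,195,410,240)).items(): print(n,(d[y0:y1,x0:x1]>60).sum())
E
```

```text
(array([ 0.24785002, -0.24506109]), array([0.55543462, 0.0136724 , 0.23171848]))
(array([ 0.26135862, -0.24955508]), array([0.55787464, 0.01239104, 0.23078729]))
vase 0
tape 0
carton 0
core 0
```

```bash
python3 - <<'E'
from h import *
t=dict(np.load("pics/top16.npz"));x0,y0=310,220;f=10
z=cv2.resize(t["color"][y0:y0+50,x0:x0+45,::-1],None,fx=f,fy=f,interpolation=cv2.INTER_CUBIC);z=np.clip((z/255.)**.5*255,0,255).astype(np.uint8)
g,yaw,R,_=gate()
for fa,c in ((.268,(0,255,0)),(.22,(0,0,255))):
    ax=np.array([np.sin(fa),np.sin(-.245),0]);ax[2]=np.sqrt(1-ax@ax)
    u=np.cross(ax,[0,1,0]);u/=np.linalg.norm(u);v=np.cross(ax,u)
    for l in (.2,.15):
        pts=[]
        for th in np.linspace(0,6.283,40):
            p=l*ax+.017*(np.cos(th)*u+np.sin(th)*v)
            pts.append((proj(t,np.r_[g+R@p[:2],.044+p[2]])-[x0,y0]+.5)*f)
        cv2.polylines(z,[np.int32(pts)],True,c,1)
cv2.imwrite("pics/o16.png",z)
E
```

```text
(no output)
```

View pics/o16.png

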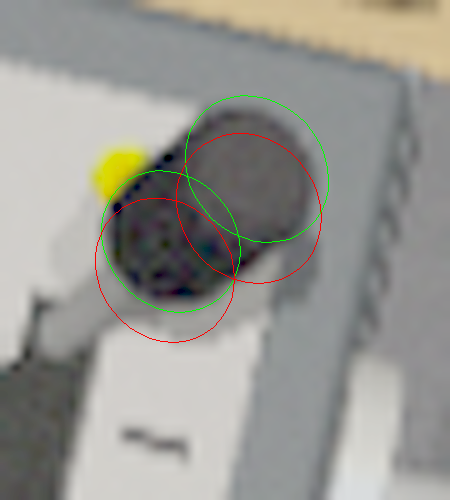

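```bash
python3 -c "
from cell import ticket
print(ticket.sign_off())"
```

```text
the job is handed in; nothing more can be done
None
```

The bench winder is in slow gear: I pushed the lever from the far left slot to neutral, across, and into the yellow-dot slot. I used only the outside of the closed fingers. The hand was clear and the job handed in at about 20 s.

**Last checks**
- **End stop:** the push force rose from about 4 N to 12 N with almost no further motion, so the lever reached the end of the slot.
- **Lever angle:** in the top view after release, I measured foreaft at about 0.25–0.26 and across at about -0.245. The foreaft reading is slightly under the nominal 0.268. A circle drawn for 0.268 matched the knob's lower rim, so I put the difference down to picking the centre of the rounded cap by eye.
- **Objects to leave alone:** the vase, tape, carton and core showed no change between the first and last top pictures.

**What went wrong on the way**
- **Height error:** the fingertips end about 20 mm above the TCP the robot reports. On the first push they rode on top of the knob, with up to about 13 N upward at the readings I took. I backed off, lowered the hand and repeated the push. The lever only moved towards neutral during this.

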